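Dock the cordless wax iron on its charging base

TASK

The cordless wax iron has been left on the ceramic tile. Put it back on its charging base: sole down between the side rails, heel to the back, pushed right home so that its heel rests against the two rubber buffers and holds the hinged switch lever pressed in, then let go of it without dropping it. Do not disturb the wax tin, the scraper or the roll of tape.

Things in the scene. Friction and masses are not known exactly. Their poses are not given: they have to be found in the camera images.
- iron: Small cordless painting iron, 110 x 58 x 86 mm, 0.3 to 0.6 kg: aluminium sole, white shell to 34 mm high, black bar handle. Origin under the sole, on the centre line. +x to the flat upright heel (52 mm off, upright to 24 mm high), -x to the pointed nose (58 mm off), z up. Flanks are straight and parallel from x = +5 mm to the heel. Starts upright on the tile.
- iron_grip (a point): Middle of the iron's handle bar, 75 mm straight above the iron's origin. The bar is 24 mm wide in the iron's y, 90 mm long in its x, and reaches from 64 to 86 mm above the sole, on two pillars; grip its width from above.
- iron_heel (a point): Middle of the lower edge of the iron's heel, at sole height, 52 mm along the iron's +x from its origin.
- dock: Grey charging base, fixed to the bench, 154 mm (x) by 112 mm (y), 70 mm high. Origin: centre of its underside; mouth to -x, switch tower 70 mm high from x = +46 mm back. Level ribbed rubber bed, top at z = 16 mm. Docked, the iron's axes are parallel to the base's. Side rails from x = -20 to +48 mm, 64 mm apart inside (3 mm clear of the iron on each side), tops at z = 30 mm.
- dock_home (a point): Where the middle of the lower edge of the iron's heel lies when the iron is fully home: 38 mm along the base's +x from its origin, at bed height. The two rubber heel buffers, 20 mm left and right of the middle, have their faces in this plane. The rails' inner faces lean outward above 5 mm over the bed, to 76 mm apart at the top; toward the mouth they flare by 8 mm a side.
- switch_lever (a joint): Hinged steel lever with a roller, in the middle of the tower; it hangs from a pin and leans forward over the bed. 0 rad at rest, the roller's front 12 mm ahead of the buffers; grows as the roller is pushed back; about 0.36 rad with the iron against the buffers, end of travel 0.5. A light spring (under 1 N at the roller) returns it; the standing iron's friction holds it pressed.
- lever_roller (a point): Centre of the lever's white roller (8 mm diameter, 9 mm wide), 34 mm above the bench at rest.
- heat_tile: White square ceramic tile, fixed on the bench, 150 x 150 x 9 mm; origin at the centre of its underside. The iron starts on it.
- tin_plum: Small open tin of set wax, loose, 58 mm across and 50 mm high; origin at the centre of its underside. Bystander.
- wax_scraper: Scraper with a turned wooden handle, loose, 171 x 37 x 18 mm, lying flat; origin under its middle. Bystander.
- tape_roll: Roll of masking tape, loose, 93 mm across and 24 mm high; origin at the centre of its underside. Bystander.
Mind the look-alikes: they are no part of the job. What is shaped like the iron but pink or red is not meant.

How it is judged (in metres and radians):
At the end, for the whole second after the job is handed in: The iron stands at rest, released, level and in line on the bed (0.06 and 0.12 rad), heel to the back: heel edge within 5 mm of the buffers' plane, 6 mm of the centre line and 4 mm above the bed, holding the switch lever pressed beyond 0.27 rad (heel some 4 mm from the buffers or nearer) (value of joint switch_lever above 0.27 rad and x of iron_heel in the frame of dock between 0.033 and 0.042 m and y of iron_heel in the frame of dock between -0.006 and 0.006 m and z of iron_heel in the frame of dock below 0.02 m and angle between iron's own z axis and vertical below 0.06 rad and angle between the x axis of iron and the x axis of dock, either way round below 0.12 rad and linear speed of iron below 0.01 m/s); the robot touches nothing.
It fails at once if the iron is dropped or thrown (it moves faster than 0.4 m/s while out of the fingers, a fall of 8 mm or more) (linear speed of iron above 0.4 m/s and contact force between the fingers and iron below 0.1 N).
It fails at once if the wax tin is moved by more than 30 mm (distance of tin_plum from where it was at the start of the episode above 0.03 m).
It fails at once if the scraper is moved by more than 30 mm (distance of wax_scraper from where it was at the start of the episode above 0.03 m).
It fails at once if the roll of tape is moved by more than 30 mm (distance of tape_roll from where it was at the start of the episode above 0.03 m).
It also fails if it takes over 38 s, if anything falls off the work surface, if the arm or the gripper's body presses on something with over 40 N, if the wrist force passes 120 N, or if a joint passes its speed limit or range.

ROBOT

A 7-joint arm with a two-finger parallel gripper is mounted at the origin on a cart in front of the work surface, level with it; the furniture and walls round the work are solid. World frame = base frame: x ahead of the robot, y to its left, z up, the work surface at z = 0. Lengths are in mm, angles in rad, forces in N, time in s.
With the tool pointing down it reaches from about 425 to 875 mm from the base axis. Payload 8.4 kg.
Tool frame: the origin (TCP) lies midway between the tips of the shut fingers; the grasp point (between the pads) lies env.grip_point_offset behind it (env.grip_point_offset is the distance from the TCP to the grasp point, in mm); z points along the fingers, y is the line along which they close (so a half turn about z gives the same grasp; the last joint's range is limited). The gripper opens to 85 mm and grips with 20 to 120 N. Pads are 22 mm wide; open, the fingers measure 114 mm over their backs; the gripper's body (76 mm by 85 mm) begins 54 mm behind the grasp point. The pads swing forward as they close: fully open they stand 13 mm farther back than shut.
Start: joints at [1.249, 0.333, 0.04, 1.465, -0.013, 1.343, -0.059], TCP at [143.604, -633.91, 231.308] pointing down, gripper open.
Joint ranges: [-2.58, 2.58], [-0.38, 2.09], [-1.3, 1.39], [0.25, 2.4], [-1.5, 4.64], [0.08, 2.09], [-2.65, 2.65]. Speed limits (rad/s): [2.22, 2.22, 2.79, 2.79, 3.14, 3.14, 3.14].

INTERFACE

Orientations are given as a rotation vector (axis times angle).
In Python, from bench import env, eyes gives the robot as it stands.
- The arm moves only by the shell command python3 -m handwheel 'ROWS'. ROWS is JSON, a list of rows, each a list of 7 numbers: the shift along the tool's x, y, z in mm, then the turn, a rotation vector about the tool's x, y, z in degrees, then the finger opening in mm, from 0 to 85.4. A call has 1 to 12 rows; each row is the pose to reach, as a shift and turn from the pose commanded when the call began, along the tool's axes at that moment; what a row does not reach only later rows make up. A row lasts 1/8 s, in which the tool goes at most 62.5 mm and 10.7 degrees, less where a joint would pass 70% of its speed; a pose out of reach is approached as far as the arm can. A call with a gripper value outside its range is refused whole. The fingers move at their own pace and stop on an object; the grip force is fixed at half the most. Time passes only in rows, so rows that repeat a pose let the fingers close. It gives the time, the measured TCP pose, the force, the opening and the grip force at its end, in the units of the state.
- env.sense(): the state, without advancing time (a new reading comes with each control period).
- eyes.snapshot(name): name is "scene" or "top"; returns a dict with "color" (480x640x3 uint8, red, green, blue), "fx", "fy", "cx", "cy" (pixels), "distortion" ([k1, k2, p1, p2, k3] as OpenCV has them; the pictures are not rectified), "origin" and "rotation" of the camera in the world. Camera axes: x right, y down, z forward; pixel columns grow to the right and rows downward; lengths in mm; the calibration is good to about 2 mm. A picture is of the moment at which its call begins. There is no depth.
- env.close_job(): hands the job in; it is judged then, once.
Trained networks look in a picture, given as the dict that the camera call returned (one of the last four; its "shot" number tells which), for a name from the list of things; names that differ only in an ending like _2 or _b are one class to them, and where a whole thing is asked for, a point or a joint stands for the part that bears it (a point fixed in the world has none). Each returns a list of dicts, best first, with "confidence" (0 to 1); they miss things now and then, are a little off and sometimes report something else, mostly with a low value. They report only what shows in the picture. A call takes as long as a camera call. They do not tell look-alikes from the thing itself.
- eyes.find_in(thing, picture): "centre" ([x, y, z] in mm, in world coordinates, good to about 4 mm: the middle of the surface that is visible of it).
- eyes.regions_of(thing, picture): "mask" (480x640 bool, what is visible of it).
The state is a dict: "clock": time; "q": joint angles; "joint_vel": joint speeds; "effort": joint torques, N m; "ee_pos": TCP position; "ee_rot": TCP orientation; "force": force on the tool from outside, world axes, zero at the start; "moment": the same for the moment, N m; "finger_gap": opening from 0.0 (shut) to 1.0 (fully open); "finger_force": force on a finger pad.
Only numpy, scipy, OpenCV 4.12 (cv2) and the standard library are available. Lean on these libraries where they do the work, as an engineer would, in place of code of your own. Each camera call takes 0.05 s, during which the arm holds its last target. There are 200 camera calls.

## Working session

There is one attempt and no reset: what is moved stays moved. The work goes in short steps, Python scripts to look and compute and a shell command to move; the robot and the scene stay as the last step left them, time stands still between calls to the robot, and variables do not carry over. Pictures are saved under pics/ and viewed, at most 10 in all, crops included, and the job is handed in when it is done.

```bash
ls; mkdir -p pics
cat > h.py <<'E'
import numpy as np, cv2
from bench import env, eyes
def save(p,name): cv2.imwrite('pics/'+name,cv2.cvtColor(p['color'],cv2.COLOR_RGB2BGR))
def K(p): return np.array([[p['fx'],0,p['cx']],[0,p['fy'],p['cy']],[0,0,1.]]),np.array(p['distortion'],float)
def ray(p,uv,z):
    k,d=K(p); n=cv2.undistortPoints(np.array(uv,float).reshape(-1,1,2),k,d).reshape(-1,2)
    v=np.c_[n,np.ones(len(n))]@np.array(p['rotation']).T; o=np.array(p['origin'])
    return o+v*((z-o[2])/v[:,2])[:,None]
def proj(p,X):
    k,d=K(p); R=np.array(p['rotation']).T; X=np.array(X,float).reshape(-1,3)
    return cv2.projectPoints(X,cv2.Rodrigues(R)[0],-R@np.array(p['origin']),k,d)[0].reshape(-1,2)
E
python3 - <<'E'
from h import *
np.set_printoptions(precision=1,suppress=True)
print(env.sense()['ee_pos'],env.sense()['ee_rot'],env.grip_point_offset)
for c in ['top','scene']:
    p=eyes.snapshot(c); save(p,c+'1.png'); print(c,p['origin'])
    for t in ['iron','dock','heat_tile','tin_plum','wax_scraper','tape_roll','iron_grip','iron_heel','dock_home','lever_roller']:
        print(t,[(np.round(r['centre']),round(r['confidence'],2)) for r in eyes.find_in(t,p)[:3]])
E
```

```text
pics
[ 143.5 -633.5  230.4] [-3.1 -0.3  0. ] 18.700000000000003
top [ 310.5  119.7 1362. ]
iron [(array([ 375., -171.,   33.]), 0.71), (array([541., 206.,  42.]), 0.65), (array([475., 403.,  31.]), 0.64)]
dock [(array([535., -27.,  18.]), 0.95)]
heat_tile [(array([530., 234.,   8.]), 0.96), (array([536., 215.,  46.]), 0.38), (array([714., 241.,  38.]), 0.31)]
tin_plum [(array([714., 237.,  36.]), 0.9), (array([742., 116.,  20.]), 0.66), (array([536., -27.,  19.]), 0.32)]
wax_scraper [(array([366., 116.,  14.]), 0.95), (array([539., 207.,  41.]), 0.51)]
tape_roll [(array([745., 114.,  24.]), 0.59)]
iron_grip [(array([475., 402.,  34.]), 0.85), (array([ 371., -167.,   35.]), 0.83), (array([344., -19.,  32.]), 0.7)]
iron_heel [(array([536., 212.,  44.]), 0.91), (array([ 373., -169.,   35.]), 0.82), (array([472., 400.,  35.]), 0.65)]
dock_home [(array([539., -27.,  14.]), 0.61)]
lever_roller []
scene [ 67.8 818.1 660.3]
iron [(array([344.,   2.,  36.]), 0.93), (array([ 368., -169.,   35.]), 0.92), (array([473., 421.,  35.]), 0.74)]
dock [(array([545., -20.,  14.]), 0.88)]
heat_tile [(array([513., 258.,   9.]), 0.81)]
tin_plum [(array([706., 246.,  34.]), 0.96), (array([548., -19.,  16.]), 0.45)]
wax_scraper [(array([364., 118.,  15.]), 0.88)]
tape_roll [(array([737., 128.,  29.]), 0.75), (array([549., -21.,  20.]), 0.55)]
iron_grip [(array([340.,  -4.,  30.]), 0.85), (array([532., 230.,  41.]), 0.75)]
iron_heel [(array([ 366., -168.,   35.]), 0.74), (array([475., 421.,  32.]), 0.72), (array([341.,   4.,  34.]), 0.71)]
dock_home [(array([549., -23.,  19.]), 0.76)]
lever_roller [(array([708., 243.,  36.]), 0.26)]
```

View pics/top1.png

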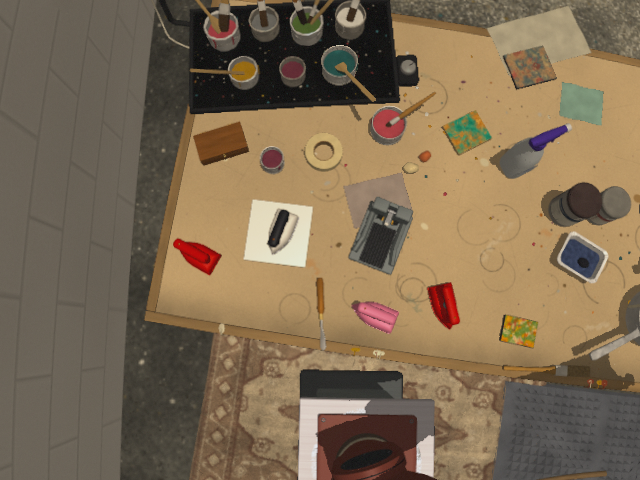

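View pics/scene1.png

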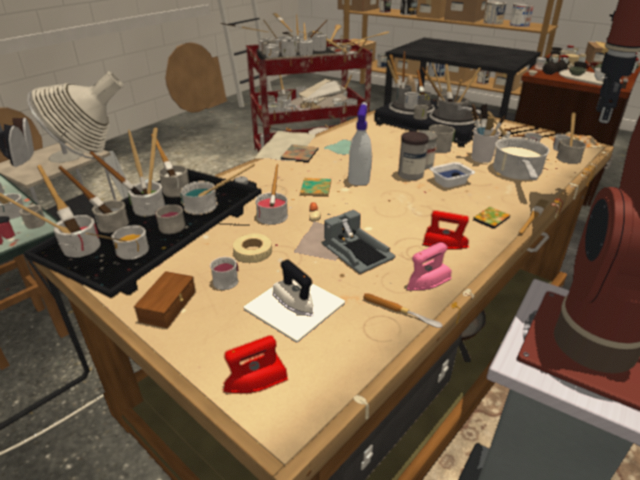

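The top view shows the white iron at about (281,231) on the tile (278,233), the grey dock at (381,236) with its tower at the top (~(388,215), away from the robot), and the red and pink look-alikes at (197,255), (444,305) and (375,316). The scene view agrees: iron at (295,288), dock at (355,240). I'll look at enlarged crops next.

Run:
```python
import cv2,numpy as np
a=cv2.imread('pics/top1.png');b=cv2.imread('pics/scene1.png')
f=lambda i,x,y,w,h:cv2.resize(i[y:y+h,x:x+w],(400,300),interpolation=cv2.INTER_CUBIC)
cv2.imwrite('pics/c1.png',np.vstack([np.hstack([f(a,230,186,100,75),f(a,335,190,100,75)]),np.hstack([f(b,245,255,100,75),f(b,310,200,100,75)])]))
```

```text
(no output)
```

View pics/c1.png

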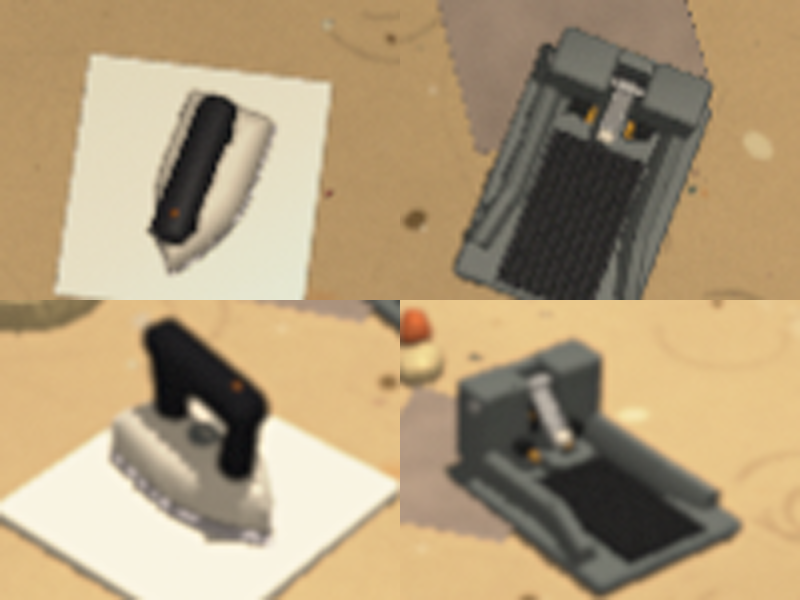

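Enlarged, the iron's heel points away from the robot, towards upper right in the top crop. The handle runs from about (178,228) to (215,105) in the crop. The dock's mouth faces the robot and its tower is at the top right of the crop. I'll fit both poses to silhouettes.

```bash
cat > fit.py <<'E'
from h import *
from scipy.optimize import minimize
S=4
def box(x0,x1,y0,y1,z0,z1): return np.array([[x,y,z] for x in(x0,x1) for y in(y0,y1) for z in(z0,z1)],float)
def place(P,x,y,a,z=0):
    c,s=np.cos(a),np.sin(a); return P@np.array([[c,-s,0],[s,c,0],[0,0,1]]).T+[x,y,z]
def render(p,parts):
    m=np.zeros((480*S,640*S),np.uint8)
    for P in parts:
        h=cv2.convexHull(((proj(p,P)+.5)*S*16).astype(np.int32)); cv2.fillConvexPoly(m,h,1,shift=4)
    return cv2.resize(m.astype(np.float32),(640,480),interpolation=cv2.INTER_AREA)
def iou(m,M): return np.minimum(m,M).sum()/np.maximum(m,M).sum()
def dark(p,uv,r=25):
    m=(p['color'].max(2)<75).astype(np.uint8)
    n,l,st,ce=cv2.connectedComponentsWithStats(m)
    i=1+np.argmax([s[4]-1e3*(np.hypot(*(c-uv))>r) for s,c in zip(st[1:],ce[1:])]); return (l==i).astype(np.float32)
def dockparts(v,h=16,w=56,rear=77): 
    return [place(P,*v) for P in (box(-77,77,-56,56,0,h),box(46,rear,-w,w,0,70),box(-20,48,32,44,0,30),box(-20,48,-44,-32,0,30))]
bar=box(-45,45,-12,12,64,86)
def nm(f,x0,st):
    s=np.vstack([x0]+[np.array(x0)+np.eye(len(x0))[i]*st[i] for i in range(len(x0))])
    return minimize(f,x0,method='Nelder-Mead',options=dict(initial_simplex=s,xatol=.02,fatol=1e-5,maxiter=400))
E
python3 - <<'E'
from fit import *
np.set_printoptions(precision=3,suppress=True)
T=eyes.snapshot('top');C=eyes.snapshot('scene')
M=[eyes.regions_of('dock',p)[0]['mask'].astype(np.float32) for p in(T,C)]
g=lambda v:[place(v,0,0,0)]
def fd(v,ps=(0,1)): return -sum(iou(render((T,C)[i],dockparts((v[0],v[1],v[2]/50),v[3],v[4])),M[i]) for i in ps)
for ps in((0,1),(0,),(1,)):
    r=nm(lambda v:fd(v,ps),[535,-27,-.4*50,16,52],[10,10,10,3,4]); print('dock',r.x,r.x[2]/50,r.fun)
    if len(ps)==2: D=r.x.copy()
H=dark(T,(280,230)); print(H.sum())
r=nm(lambda v:-iou(render(T,[place(bar,v[0],v[1],v[2]/50,9)]),H),[540,215,-.3*50],[10,10,10]); print('iron',r.x,r.x[2]/50,r.fun)
I=(r.x[0],r.x[1],r.x[2]/50,9)
out=[]
sole=np.array([[52,-29,0],[52,29,0],[5,29,0],[-58,0,0],[5,-29,0],[52,-29,24],[52,29,24]],float)
for p,(a,b) in((T,((230,186),(335,190))),(C,((245,255),(310,200)))):
    for o,P in((a,None),(b,1)):
        im=cv2.resize(p['color'][o[1]:o[1]+75,o[0]:o[0]+100],(400,300),interpolation=cv2.INTER_CUBIC)[:,:,::-1].copy()
        dr=lambda X,c,cl=True: cv2.polylines(im,[np.round((proj(p,X)+.5-o)*4).astype(np.int32)],cl,c,1)
        if P is None:
            dr(place(sole[:5],*I),(0,0,255)); dr(place(sole[[0,1,6,5]],*I),(255,0,0)); dr(place(bar[[1,3,7,5]],*I),(0,255,0))
        else:
            d=(D[0],D[1],D[2]/50)
            for b_ in (box(-77,77,-56,56,0,D[3]),box(46,77,-D[4],D[4],0,70)): dr(place(b_[[1,3,7,5]],*d),(0,255,0)); 
            dr(place(np.array([[-77,-56,0],[77,-56,0],[77,56,0],[-77,56,0]],float),*d),(0,0,255))
            dr(place(np.array([[-20,-32,21],[38,-32,21],[38,32,21],[-20,32,21]],float),*d),(255,0,0))
        out.append(im)
cv2.imwrite('pics/o1.png',np.vstack([np.hstack(out[:2]),np.hstack(out[2:])]))
E
```

```text
Traceback (most recent call last):
  File "fit.py", line 22, in nm
    return minimize(f,x0,method='Nelder-Mead',options=dict(initial_simplex=s,xatol=.02,fatol=1e-5,maxiter=400))
  File "fit.py", line 10, in render
    h=cv2.convexHull(((proj(p,P)+.5)*S*16).astype(np.int32)); cv2.fillConvexPoly(m,h,1,shift=4)
                       ~~~~^^^^^
  File "h.py", line 11, in proj
    return cv2.projectPoints(X,cv2.Rodrigues(R)[0],-R@np.array(p['origin']),k,d)[0].reshape(-1,2)
           ~~~~~~~~~~~~~~~~~^^^^^^^^^^^^^^^^^^^^^^^^^^^^^^^^^^^^^^^^^^^^^^^^^^^^
cv2.error: OpenCV(4.12.0) /io/opencv/modules/calib3d/src/calibration_base.cpp:582: error: (-5:Bad argument) tvec must be 1x3 or 3x1 floating-point array in function 'projectPoints'
```

```bash
sed -i "s/-R@np.array(p\['origin'\])/np.ascontiguousarray(-R@np.array(p['origin'],float)).reshape(3,1)/; s/cv2.Rodrigues(R)/cv2.Rodrigues(np.ascontiguousarray(R,float))/" h.py
cat > run1.py <<'E'
from fit import *
np.set_printoptions(precision=3,suppress=True)
T=eyes.snapshot('top');C=eyes.snapshot('scene')
M=[eyes.regions_of('dock',p)[0]['mask'].astype(np.float32) for p in(T,C)]
def fd(v,ps=(0,1)): return -sum(iou(render((T,C)[i],dockparts((v[0],v[1],v[2]/50),v[3],v[4])),M[i]) for i in ps)
for ps in((0,1),(0,),(1,)):
    r=nm(lambda v:fd(v,ps),[535,-27,-.4*50,16,52],[10,10,10,3,4]); print('dock',r.x,r.x[2]/50,r.fun)
    if len(ps)==2: D=r.x.copy()
H=dark(T,(280,230)); print(H.sum())
r=nm(lambda v:-iou(render(T,[place(bar,v[0],v[1],v[2]/50,9)]),H),[540,215,-.3*50],[10,10,10]); print('iron',r.x,r.x[2]/50,r.fun)
I=(r.x[0],r.x[1],r.x[2]/50,9)
out=[]
sole=np.array([[52,-29,0],[52,29,0],[5,29,0],[-58,0,0],[5,-29,0],[52,-29,24],[52,29,24]],float)
for p,(a,b) in((T,((230,186),(335,190))),(C,((245,255),(310,200)))):
    for o,P in((a,None),(b,1)):
        im=cv2.resize(p['color'][o[1]:o[1]+75,o[0]:o[0]+100],(400,300),interpolation=cv2.INTER_CUBIC)[:,:,::-1].copy()
        dr=lambda X,c,cl=True: cv2.polylines(im,[np.round((proj(p,X)+.5-o)*4).astype(np.int32)],cl,c,1)
        if P is None:
            dr(place(sole[:5],*I),(0,0,255)); dr(place(sole[[0,1,6,5]],*I),(255,0,0)); dr(place(bar[[1,3,7,5]],*I),(0,255,0))
        else:
            d=(D[0],D[1],D[2]/50)
            for b_ in (box(-77,77,-56,56,0,D[3]),box(46,77,-D[4],D[4],0,70)): dr(place(b_[[1,3,7,5]],*d),(0,255,0)); 
            dr(place(np.array([[-77,-56,0],[77,-56,0],[77,56,0],[-77,56,0]],float),*d),(0,0,255))
            dr(place(np.array([[-20,-32,21],[38,-32,21],[38,32,21],[-20,32,21]],float),*d),(255,0,0))
        out.append(im)
cv2.imwrite('pics/o1.png',np.vstack([np.hstack(out[:2]),np.hstack(out[2:])]))
E
python3 run1.py
```

```text
Traceback (most recent call last):
  File "run1.py", line 7, in <module>
    r=nm(lambda v:fd(v,ps),[535,-27,-.4*50,16,52],[10,10,10,3,4]); print('dock',r.x,r.x[2]/50,r.fun)
  File "fit.py", line 22, in nm
    return minimize(f,x0,method='Nelder-Mead',options=dict(initial_simplex=s,xatol=.02,fatol=1e-5,maxiter=400))
  File "run1.py", line 7, in <lambda>
    r=nm(lambda v:fd(v,ps),[535,-27,-.4*50,16,52],[10,10,10,3,4]); print('dock',r.x,r.x[2]/50,r.fun)
                  ~~^^^^^^
  File "run1.py", line 5, in fd
    def fd(v,ps=(0,1)): return -sum(iou(render((T,C)[i],dockparts((v[0],v[1],v[2]/50),v[3],v[4])),M[i]) for i in ps)
                                ~~~^^^^^^^^^^^^^^^^^^^^^^^^^^^^^^^^^^^^^^^^^^^^^^^^^^^^^^^^^^^^^^^^^^^^^^^^^^^^^^^^^
  File "run1.py", line 5, in <genexpr>
    def fd(v,ps=(0,1)): return -sum(iou(render((T,C)[i],dockparts((v[0],v[1],v[2]/50),v[3],v[4])),M[i]) for i in ps)
                                        ~~~~~~^^^^^^^^^^^^^^^^^^^^^^^^^^^^^^^^^^^^^^^^^^^^^^^^^^^
  File "fit.py", line 10, in render
    h=cv2.convexHull(((proj(p,P)+.5)*S*16).astype(np.int32)); cv2.fillConvexPoly(m,h,1,shift=4)
                       ~~~~^^^^^
  File "h.py", line 11, in proj
    return cv2.projectPoints(X,cv2.Rodrigues(np.ascontiguousarray(R,float))[0],np.ascontiguousarray(-R@np.array(p['origin'],float)).reshape(3,1),k,d)[0].reshape(-1,2)
                                                                               ~~~~~~~~~~~~~~~~~~~~~~~~~~~~~~~~~~~~~~~~~~~~~~~~~~~~~~~~~~~~^^^^^
ValueError: cannot reshape array of size 1 into shape (3,1)
```

The camera rotation is a rotation vector, so I'll convert it.

```bash
sed -i "s/np.array(p\['rotation'\])/Rm(p)/g; s/^def ray/def Rm(p): return cv2.Rodrigues(np.array(p['rotation'],float))[0]\ndef ray/" h.py; python3 run1.py
```

```text
dock [534.799 -26.239 -18.099  19.912  44.874] -0.3619753851014284 -1.8794052600860596
dock [534.854 -24.861 -18.129  16.873  49.036] -0.3625873377634725 -0.9604564309120178
dock [537.436 -31.582 -17.73   18.138  45.369] -0.3545966579877982 -0.9560691118240356
20576.0
iron [540. 215. -15.] -0.3 -0.0
```

View pics/o1.png

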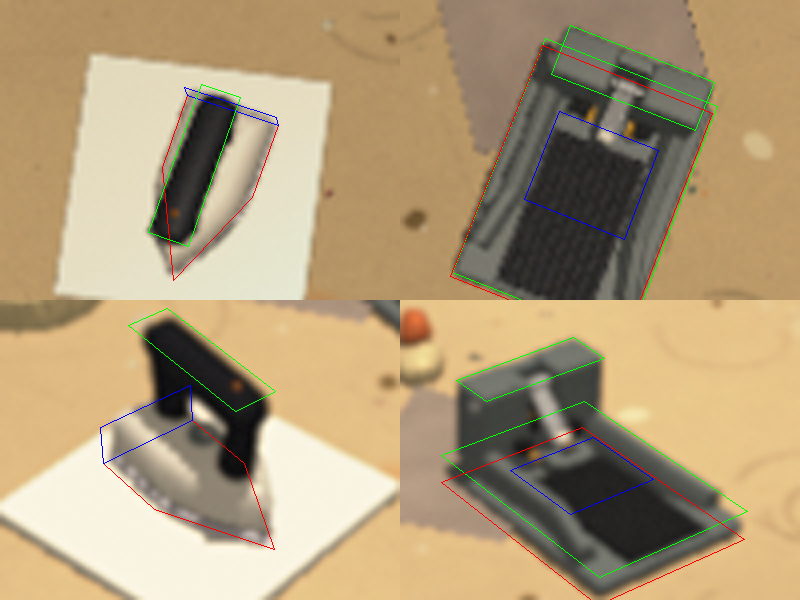

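The dock fit matches in the top view but sits a few pixels low in the scene view. The iron overlay is only the initial guess, because the dark mask picked the wrong blob. I'll refit the iron.

```bash
sed -i 's/1e3/1e6/' fit.py
cat > iron.py <<'E'
from fit import *
def pil(z): return [box(22,40,-8,8,30,70),box(-40,-22,-8,8,30,70)]
def fitiron(x0,z,uvT=None,uvC=None,T=None,C=None):
    f=[]
    if T is not None: H=dark(T,uvT); f.append(lambda v:-iou(render(T,[place(bar,v[0],v[1],v[2]/50,z)]),H)); print('areaT',H.sum())
    r=nm(lambda v:sum(g(v) for g in f),[x0[0],x0[1],x0[2]*50],[8,8,6]); return np.r_[r.x[:2],r.x[2]/50],r.fun
E
python3 - <<'E'
from iron import *
T=eyes.snapshot('top')
I,s=fitiron((540,215,-.3),9,(281,228),T=T); print(I,s)
e=env.sense(); R=cv2.Rodrigues(np.array(e['ee_rot'],float))[0]; print(e['ee_pos'],R.round(3))
for g in(0,):
    p=np.array([I[0],I[1],150.]); print('shift tool axes',R.T@(p-e['ee_pos']))
# yaw of tool y in world; needed = iron y axis
ty=np.degrees(np.arctan2(R[1,1],R[0,1])); print('tool y deg',ty,'iron y deg',np.degrees(I[2])+90, 'q',e['q'])
E
```

```text
areaT 363.0
[ 5.38568843e+02  2.15804666e+02 -2.96554692e-01] -0.7563266158103943
[ 143.61976771 -633.90969416  231.323767  ] [[ 0.975  0.221  0.   ]
 [ 0.221 -0.975  0.   ]
 [ 0.    -0.    -1.   ]]
shift tool axes [ 572.92385396 -741.45260857   81.35789453]
tool y deg -77.23562066562491 iron y deg 73.00866772797811 q [ 1.24878383  0.33318391  0.03990892  1.46538906 -0.01342813  1.34330522
 -0.05848681]
```

```bash
python3 -m handwheel '[[361,-209,0,0,0,-75,85],[361,-209,0,0,0,-75,85],[361,-209,0,0,0,-75,85],[361,-209,0,0,0,-75,85],[361,-209,0,0,0,-75,85],[361,-209,0,0,0,-75,85],[361,-209,0,0,0,-75,85],[573,-741,0,0,0,-125,85],[573,-741,0,0,0,-125,85],[573,-741,0,0,0,-125,85],[573,-741,0,0,0,-125,85],[573,-741,0,0,0,-125,85]]'
cat > go.py <<'E'
import sys
from h import *
# usage: x y z yaw_of_tool_y_deg(line) -> shift in tool axes and turn
x,y,z,a=map(float,sys.argv[1:5]); e=env.sense(); R=cv2.Rodrigues(np.array(e['ee_rot'],float))[0]
t=np.degrees(np.arctan2(R[1,1],R[0,1])); d=a-t
d=(d+90)%180-90
print('pos',np.round(e['ee_pos'],1),'tooly',round(t,2),'shift',np.round(R.T@(np.array([x,y,z])-e['ee_pos']),1),'tool z turn',round(-d,2),'tilt',np.round(R[:,2],3),'q',np.round(e['q'],2),'F',np.round(e['force'],1),'t',e['clock'],'gap',round(e['finger_gap']*85.4,1))
E
python3 go.py 538.6 215.8 180 73
```

```text
clock: 3.25
ee_pos: [498.3, -39.8, 231.7]
ee_rot: [1.125, 2.932, -0.0]
force: [0.6, 0.1, 0.2]
finger_gap: 1.0
finger_force: 0.0
pos [498.3 -39.8 231.7] tooly 48.03 shift [141.  217.   51.6] tool z turn -24.97 tilt [ 0.001 -0.001 -1.   ] q [ 0.63  0.07 -0.66  1.79  0.04  1.29  0.8 ] F [0.6 0.1 0.2] t 3.25 gap 85.4
```

```bash
python3 -m handwheel '[[141,217,50,0,0,-25,85],[141,217,50,0,0,-25,85],[141,217,50,0,0,-25,85],[141,217,50,0,0,-25,85],[141,217,80,0,0,-25,85],[141,217,80,0,0,-25,85],[141,217,80,0,0,-25,85]]'
python3 go.py 538.6 215.8 66 73
python3 - <<'E'
from h import *
T=eyes.snapshot('top');C=eyes.snapshot('scene')
f=lambda i,x,y,w,h:cv2.resize(i['color'][y:y+h,x:x+w,::-1],(400,300),interpolation=cv2.INTER_CUBIC)
cv2.imwrite('pics/c2.png',np.hstack([f(T,220,180,120,90),f(C,220,200,160,120)]))
E
```

```text
clock: 4.12
ee_pos: [540.2, 212.8, 152.2]
ee_rot: [0.473, 3.105, -0.0]
force: [0.2, 0.6, 0.9]
finger_gap: 0.993
finger_force: 0.0
pos [540.2 212.8 152.2] tooly 72.69 shift [ 2.5  2.4 86.2] tool z turn -0.31 tilt [ 0.001 -0.    -1.   ] q [ 0.23  0.36 -0.83  1.71  0.28  1.2   0.6 ] F [0.2 0.6 0.9] t 4.125 gap 84.8
```

View pics/c2.png

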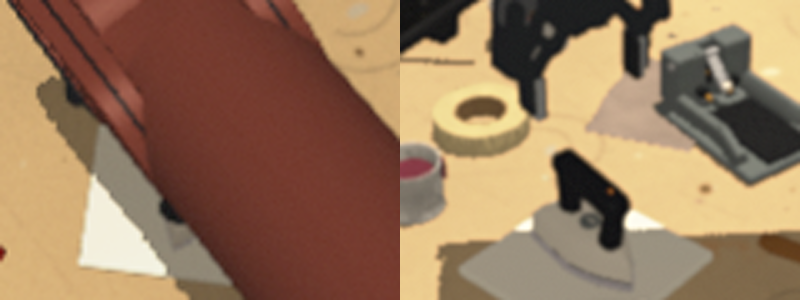

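The scene crop shows the open fingers at (535,95) and (640,65), one on each side of the handle, which is centred near (595,185). I'll go down and grip.

```bash
python3 -m handwheel '[[2,2,40,0,0,0,85],[2,2,70,0,0,0,85],[2,2,86,0,0,0,85],[2,2,86,0,0,0,85],[2,2,86,0,0,0,20],[2,2,86,0,0,0,20],[2,2,86,0,0,0,20],[2,2,86,0,0,0,20],[2,2,86,0,0,0,20],[2,2,86,0,0,0,20]]'
python3 go.py 538.6 215.8 66 73
```

```text
clock: 5.48
ee_pos: [538.7, 216.4, 65.9]
ee_rot: [0.471, 3.105, 0.0]
force: [-1.0, -1.4, 5.2]
finger_gap: 0.276
finger_force: 59.9
pos [538.7 216.4  65.9] tooly 72.76 shift [-0.1 -0.6 -0.1] tool z turn -0.24 tilt [ 0.001  0.    -1.   ] q [ 0.18  0.45 -0.79  1.79  0.37  1.05  0.53] F [-1.  -1.4  5.2] t 5.475 gap 23.6
```

```bash
python3 -m handwheel '[[0,0,-15,0,0,0,20],[0,0,-40,0,0,0,20],[0,0,-60,0,0,0,20],[0,0,-60,0,0,0,20]]'; python3 go.py 467.6 0.5 110 69.25
```

```text
clock: 5.98
ee_pos: [539.2, 216.8, 127.1]
ee_rot: [0.47, 3.103, 0.002]
force: [0.6, 0.3, -3.4]
finger_gap: 0.273
finger_force: 59.2
pos [539.2 216.8 127.1] tooly 72.76 shift [   4.3 -227.9   16.7] tool z turn 3.51 tilt [ 0.003  0.001 -1.   ] q [ 0.22  0.39 -0.82  1.73  0.31  1.15  0.57] F [ 0.6  0.3 -3.4] t 5.975 gap 23.3
```

```bash
python3 -m handwheel '[[2,-45,0,0,0,1.5,20],[2,-95,0,0,0,3.5,20],[4,-145,0,0,0,3.5,20],[4,-190,0,0,0,3.5,20],[4,-220,8,0,0,3.5,20],[4,-228,16,0,0,3.5,20],[4,-228,16,0,0,3.5,20],[4,-228,16,0,0,3.5,20]]'; python3 go.py 467.6 0.5 76 69.25
python3 - <<'E'
from fit import *
e=env.sense();p=e['ee_pos'];R=cv2.Rodrigues(np.array(e['ee_rot'],float))[0]
I=(p[0],p[1],np.arctan2(R[1,1],R[0,1])-np.pi/2,p[2]-56.9)
T=eyes.snapshot('top');C=eyes.snapshot('scene');D=(534.9,-25,-.362)
sole=np.array([[52,-29,0],[52,29,0],[5,29,0],[-58,0,0],[5,-29,0],[52,-29,24],[52,29,24]],float)
out=[]
for pc,o in((T,(325,185)),(C,(300,190))):
    im=cv2.resize(pc['color'][o[1]:o[1]+90,o[0]:o[0]+120],(800,600)[:2],interpolation=cv2.INTER_CUBIC)[:,:,::-1].copy()
    dr=lambda X,c: cv2.polylines(im,[np.round((proj(pc,X)+.5-o)*800/120).astype(np.int32)],True,c,1)
    dr(place(sole[[0,1,6,5]],*I),(255,0,0)); dr(place(sole[:5],*I),(0,0,255))
    b=box(46,77,-49,49,0,70); dr(place(b[[1,3,7,5]],*D),(0,255,0)); b=box(-77,77,-56,56,0,16.5); dr(place(b[[1,3,7,5]],*D),(0,255,0))
    out.append(im)
cv2.imwrite('pics/c3.png',out[1])
E
```

```text
clock: 6.98
ee_pos: [467.3, 1.2, 109.4]
ee_rot: [0.562, 3.091, 0.001]
force: [0.5, -0.0, -3.6]
finger_gap: 0.272
finger_force: 61.0
pos [467.3   1.2 109.4] tooly 69.37 shift [-0.5 -0.6 33.4] tool z turn 0.12 tilt [ 0.     0.001 -1.   ] q [ 0.64  0.13 -0.77  2.01  0.11  1.04  1.03] F [ 0.5 -0.  -3.6] t 6.975 gap 23.2
```

View pics/c3.png

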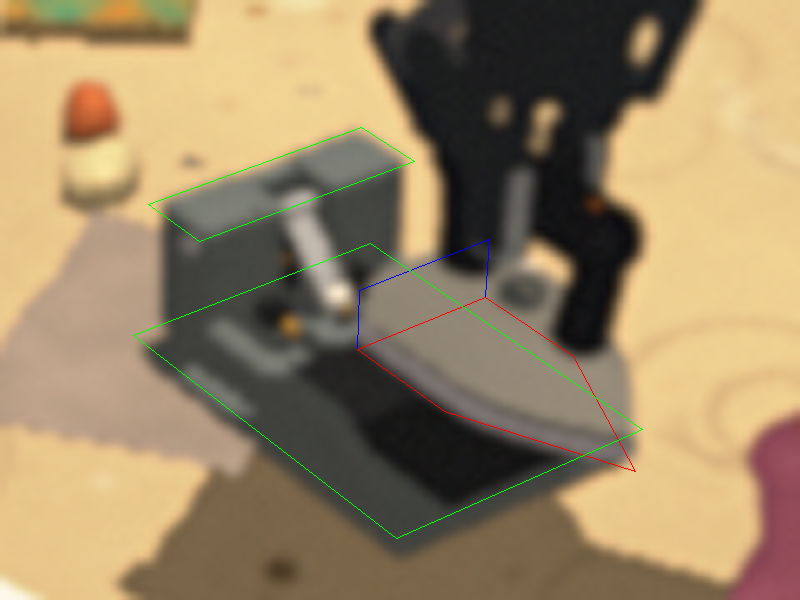

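The scene overlay shows the heel edge of the held iron where computed, around (358,348). The dock edges match within about a pixel, and the iron is lined up with the mouth. I'll lower it and slide in.

```bash
python3 -m handwheel '[[-0.5,-0.5,15,0,0,0,20],[-0.5,-0.5,27,0,0,0,20],[-0.5,-0.5,33,0,0,0,20],[-0.5,-0.5,33.5,0,0,0,20],[-5,-0.5,33.5,0,0,0,20],[-10,-0.5,33.5,0,0,0,20],[-15,-0.5,33.5,0,0,0,20],[-20,-0.5,33.5,0,0,0,20],[-25,-0.5,33.5,0,0,0,20],[-30,-0.5,33.5,0,0,0,20],[-30,-0.5,33.5,0,0,0,20]]'; python3 go.py 521.8 -20 73.5 69.25
```

```text
clock: 8.45
ee_pos: [495.2, -11.4, 75.8]
ee_rot: [0.566, 3.09, 0.0]
force: [-0.4, 0.6, -3.1]
finger_gap: 0.27
finger_force: 61.0
pos [495.2 -11.4  75.8] tooly 69.25 shift [-27.9   1.4   2.3] tool z turn 0.0 tilt [ 0.  0. -1.] q [ 0.61  0.25 -0.74  1.98  0.2   0.99  0.98] F [-0.4  0.6 -3.1] t 8.45 gap 23.1
```

```bash
python3 -m handwheel '[[-4,0.7,0.5,0,0,0,20],[-8,1,1,0,0,0,20],[-12,1,1.5,0,0,0,20],[-16,1,1.5,0,0,0,20],[-20,1,1.5,0,0,0,20],[-22,1,1.5,0,0,0,20],[-24,1,1.5,0,0,0,20],[-24,1,1.5,0,0,0,20]]'; python3 go.py 521.8 -20 73.5 69.25
```

```text
clock: 9.45
ee_pos: [517.7, -19.0, 74.3]
ee_rot: [-0.565, -3.09, -0.0]
force: [-0.8, 0.1, -2.7]
finger_gap: 0.272
finger_force: 61.0
pos [517.7 -19.   74.3] tooly 69.26 shift [-4.2  0.5  0.8] tool z turn 0.01 tilt [-0.  0. -1.] q [ 0.59  0.29 -0.73  1.93  0.23  1.    0.97] F [-0.8  0.1 -2.7] t 9.45 gap 23.2
```

```bash
python3 -m handwheel '[[-1,0.3,0,0,0,0,20],[-2,0.3,0,0,0,0,20],[-3,0.3,0,0,0,0,20],[-3,0.3,0,0,0,0,20]]'; python3 -m handwheel '[[-0.5,0,0,0,0,0,20],[-1,0,0,0,0,0,20],[-1,0,0,0,0,0,20]]';python3 go.py 521.8 -20 73.5 69.25
```

```text
clock: 9.95
ee_pos: [520.5, -19.7, 74.3]
ee_rot: [-0.565, -3.09, -0.0]
force: [-0.5, 1.2, -4.3]
finger_gap: 0.271
finger_force: 60.9
clock: 10.32
ee_pos: [521.4, -20.1, 74.3]
ee_rot: [-0.565, -3.09, -0.0]
force: [-0.2, -0.5, -4.1]
finger_gap: 0.272
finger_force: 60.8
pos [521.4 -20.1  74.3] tooly 69.26 shift [-0.4  0.2  0.8] tool z turn 0.01 tilt [-0.  0. -1.] q [ 0.59  0.3  -0.72  1.92  0.24  1.    0.97] F [-0.2 -0.5 -4.1] t 10.325 gap 23.2
```

Still no contact, so I'll continue in small steps.

```bash
for i in 1 ; do python3 -m handwheel '[[-0.5,0,0,0,0,0,20],[-1,0,0,0,0,0,20],[-1,0,0,0,0,0,20]]' | grep -E 'ee_pos|force'; python3 -m handwheel '[[-0.5,0,0,0,0,0,20],[-1,0,0,0,0,0,20],[-1,0,0,0,0,0,20]]' | grep -E 'ee_pos|force'; done;python3 go.py 521.8 -20 73.5 69.25
```

```text
ee_pos: [521.9, -20.2, 74.2]
force: [-5.7, 1.0, -2.4]
finger_force: 61.1
ee_pos: [522.1, -20.3, 74.1]
force: [-7.7, 2.4, 0.1]
finger_force: 61.6
pos [522.1 -20.3  74.1] tooly 69.29 shift [0.3 0.2 0.6] tool z turn 0.04 tilt [-0.003  0.    -1.   ] q [ 0.59  0.31 -0.72  1.92  0.24  1.01  0.97] F [-7.7  2.4  0.1] t 11.075 gap 23.0
```

Both buffers are touching, with about 8 N straight back. Now I'll lower onto the bed while keeping the push.

```bash
python3 -m handwheel '[[0,0,0.5,0,0,0,20],[0,0,1,0,0,0,20],[0,0,1.5,0,0,0,20],[0,0,1.5,0,0,0,20]]' | grep -E 'ee_pos|force';python3 go.py 521.8 -20 73.5 69.25
```

```text
ee_pos: [522.1, -20.2, 73.2]
force: [-12.2, 3.2, 8.7]
finger_force: 62.6
pos [522.1 -20.2  73.2] tooly 69.3 shift [ 0.3  0.1 -0.3] tool z turn 0.05 tilt [-0.003 -0.    -1.   ] q [ 0.59  0.31 -0.72  1.92  0.24  1.    0.97] F [-12.2   3.2   8.7] t 11.575 gap 23.0
```

```bash
python3 -m handwheel '[[0,0,0.5,0,0,0,20],[0,0,0.5,0,0,0,20]]' | grep -E 'ee_pos|force'
```

```text
ee_pos: [522.0, -20.2, 73.1]
force: [-14.6, 2.7, 14.5]
finger_force: 63.5
```

```bash
python3 -m handwheel '[[0,0,-0.7,0,0,0,20],[0,0,-0.7,0,0,0,20],[0,0,-0.7,0,0,0,35],[0,0,-0.7,0,0,0,50],[0,0,-0.7,0,0,0,70],[0,0,-0.7,0,0,0,70],[0,0,-0.7,0,0,0,70],[0,0,-0.7,0,0,0,70]]'; python3 -m handwheel '[[0,0,-15,0,0,0,70],[0,0,-35,0,0,0,70],[0,0,-70,0,0,0,70],[0,0,-110,0,0,0,70],[0,0,-150,0,0,0,70],[0,0,-150,0,0,0,70]]'
python3 - <<'E'
from h import *
C=eyes.snapshot('scene')
o=(310,190);cv2.imwrite('pics/c4.png',cv2.resize(C['color'][190:265,310:410,::-1],(800,600),interpolation=cv2.INTER_CUBIC))
E
```

```text
clock: 12.82
ee_pos: [523.4, -20.8, 73.1]
ee_rot: [0.565, 3.09, 0.0]
force: [-0.7, -0.5, 0.0]
finger_gap: 0.82
finger_force: 0.0
clock: 13.58
ee_pos: [525.3, -20.4, 227.7]
ee_rot: [0.564, 3.083, -0.0]
force: [0.5, 0.8, -0.9]
finger_gap: 0.82
finger_force: 0.0
```

View pics/c4.png

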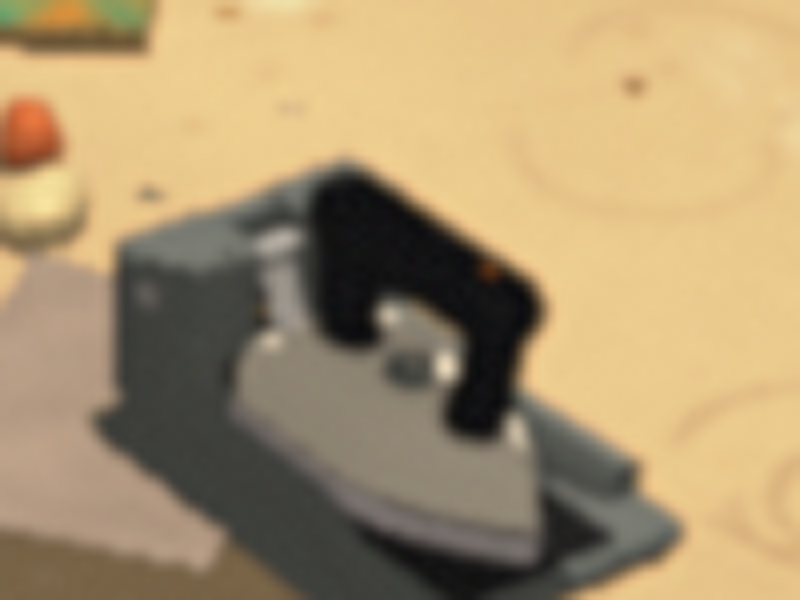

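The iron stands in the base and the handle reaches the tower. I'll clear the arm and check against both cameras.

```bash
python3 -m handwheel '[[0,-60,0,0,0,0,70],[0,-120,0,0,0,0,70],[0,-180,0,0,0,0,70],[0,-230,0,0,0,0,70],[0,-260,0,0,0,0,70],[0,-260,0,0,0,0,70]]' | grep ee_pos
python3 - <<'E'
from fit import *
T=eyes.snapshot('top');C=eyes.snapshot('scene');I=(522,-20.2,-.362,16)
D=(534.9,-25,-.362)
sole=np.array([[52,-29,0],[52,29,0],[5,29,0],[-58,0,0],[5,-29,0],[52,-29,24],[52,29,24]],float)
out=[]
for pc,o in((T,(345,190)),(C,(310,195))):
    im=cv2.resize(pc['color'][o[1]:o[1]+80,o[0]:o[0]+80],(400,400),interpolation=cv2.INTER_CUBIC)[:,:,::-1].copy(); raw=im.copy()
    dr=lambda X,c: cv2.polylines(im,[np.round((proj(pc,X)+.5-o)*5).astype(np.int32)],True,c,1)
    dr(place(sole[[0,1,6,5]],*I),(255,0,0)); dr(place(sole[:5],*I),(0,0,255)); dr(place(bar[[1,3,7,5]],*I),(0,255,0))
    out.append(im)
cv2.imwrite('pics/c5.png',np.hstack(out))
from iron import fitiron
m=dark(T,(382,228),12);print(m.sum())
for n in('tin_plum','wax_scraper','tape_roll'):
    print(n,[np.round(r['centre']) for r in eyes.find_in(n,T)[:1]])
E
```

```text
ee_pos: [429.6, -266.1, 222.3]
681.0
tin_plum [array([716., 238.,  33.])]
wax_scraper [array([366., 109.,  14.])]
tape_roll [array([741., 116.,  19.])]
```

View pics/c5.png

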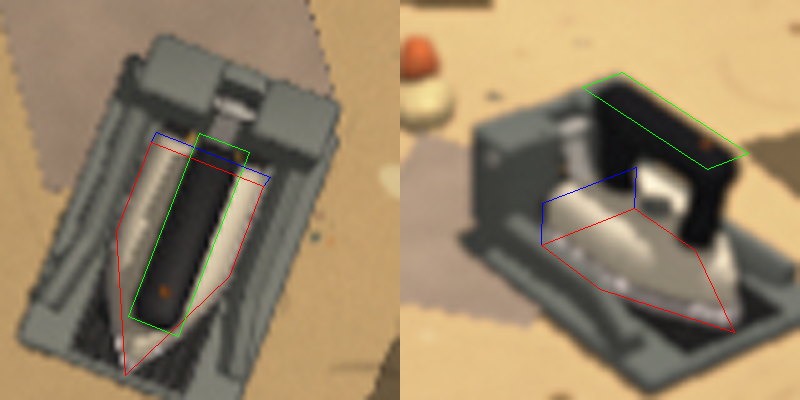

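Both overlays agree with the computed docked pose: level, in line, heel at the buffers near (210,160) in the left crop. The bystanders are where they were, within the measurement error. Handing in.

```bash
python3 -c "
from bench import env
print(env.close_job())"
```

```text
the job is handed in; nothing more can be done
None
```

The iron is back on its charging base, heel against the buffers and released. The job is handed in; it returned no verdict, and I judged the lever pressed from the buffer contact and final pictures, not from a joint reading.

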